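# Key in the output self-check on a guarded pulse generator

### The arm

A 7-joint arm with a two-finger parallel gripper is mounted at the origin on the work surface. World frame = base frame: x ahead of the robot, y to its left, z up, the work surface at z = 0. Lengths are in m, angles in degrees, forces in N, time in s.
With the tool pointing down it reaches from about 0.4 to 0.85 m from the base axis. Payload 4.4 kg.
Tool frame: the origin (TCP) lies on the centre line of the jaws, within the pads' length; the fingertips stand arm.tip_reach ahead of it and the grasp point (between the pads) lies 2 mm behind it (arm.tip_reach is the distance from the TCP to the fingertips, in m); x points along the fingers, y is the direction in which the jaws open and shut, and the axes are right-handed (so a half turn about x gives the same grasp; the last joint's range is limited). The gripper opens to 94 mm and grips with 3 to 60 N. Pads are 16 mm wide; open, the fingers measure 119 mm over their backs; the gripper's body (75 mm by 177 mm) begins 78 mm behind the grasp point.
Start: joints at [-73.499, 36.005, 2.206, 86.941, -1.547, 57.084, -1.146], TCP at [0.225, 0.61, 0.222] pointing down, gripper open.
Joint ranges: [-175.42, 175.42], [-21.48, 121.26], [-71.46, 75.88], [10.55, 141.38], [-63.04, 243.04], [13.31, 113.54], [-168.57, 168.57]. Speed limits (degrees/s): [147.25, 147.25, 180, 180, 180, 180, 180].

### API

Orientations are given as [roll, pitch, yaw] about the fixed x, y, z axes, in that order (R = Rz(yaw) Ry(pitch) Rx(roll)).
In Python, from rig import telemetry, imaging, arm gives the robot as it stands.
- The arm moves only by the tool send_rows, never from a script. Its argument "motion" is a list of rows, each a list of 4 numbers: the shift along the tool's x, y, z in units of 0.5 m (1.0 is 0.5 m), then the turn about the tool's x in units of 60 degrees (1.0 is 60 degrees). In form: [[dx, dy, dz, yaw], ...]. A call has 1 to 5 rows; each row is the pose to reach, as a shift and turn from the pose commanded when the call began, along the tool's axes at that moment; what a row does not reach only later rows make up. A row lasts 1/10 s, in which the tool goes at most 50 mm and 8.59 degrees, less where a joint would pass 70% of its speed; a pose out of reach is approached as far as the arm can. A call with a number of a shift or a turn outside -1 to 1 is refused whole. A call with a gripper value outside its range is refused whole. "claw" is the opening, from -1 (shut) to 1 (fully open), so that 0 is half open, set as the call begins (left out, the last holds). The fingers move at their own pace and stop on an object; "grip_force" is the grip in N (left out, the last holds). Time passes only in rows, so rows that repeat a pose let the fingers close. It gives the time, the measured TCP pose, the force and the opening at its end, in the units of the state.
- telemetry.get_obs(): the state, without advancing time (a new reading comes with each control period).
- imaging.capture(name): name is "scene" or "top"; returns the picture (400x640x3 uint8, red, green, blue); there is no depth.
- imaging.camera_model(name): a dict with "camera_matrix" (3x3 intrinsics, pixels), "R" (3x3) and "t" (3): a world point X has camera coordinates R X + t. Camera axes: x right, y down, z forward; pixel columns grow to the right and rows downward; lengths in m; the calibration is good to about 2 mm. A picture is of the moment at which its call begins. camera_model takes no time and is no camera call.
- arm.hand_in(): hands the job in, once; it reports no verdict.
The state is a dict: "clock": time; "qpos": joint angles; "joint_vel": joint speeds; "joint_torque": joint torques, N m; "tool_pos": TCP position; "tool_rot": TCP orientation; "ft_force": force on the tool from outside, world axes, zero at the start; "moment": the same for the moment, N m; "gripper_width": opening from 0.0 (shut) to 1.0 (fully open).
Only numpy, scipy, OpenCV 4.12 (cv2) and the standard library are available. Lean on these libraries where they do the work, as an engineer would, in place of code of your own. Each camera call takes 0.05 s, during which the arm holds its last target.

### The job

Start the pulse generator's self-check: slide the clear key guard all the way back towards the housing until it stops, then press fully and let go, one at a time, the long bar key, then the large round key, then the small round key, leaving the square key unpressed. Then slide the guard fully shut over the keys again and let go of it, leaving everything else lying around where it is.

Things in the scene. Friction and masses are not known exactly. Their poses are not given: they have to be found in the camera images.
- generator: Grey bench pulse generator lying panel-up, fixed: 250 mm deep (x), 280 mm wide (y). Origin at table level under it, 120 mm behind its front; x points to its rear, y along the key row, z up; turned up to 15 degrees. Key panel 50 mm high. Four white keys in a row at x = -60, y = -78, -26, 26, 78 mm, order varies. Side rails (inner faces y = +-119 mm) rise to 84 mm.
- housing_front (a point): Middle of the lower front edge of the generator's rear housing, which overhangs the run of the guard: 30 mm behind the generator's origin, 86 mm above the table. The housing is 280 mm wide, 100 mm deep to the rear and its top is 112 mm above the table. Axes as the generator's.
- guard (a joint): Clear plastic key guard: plate 75 (x) x 232 (y) x 4 mm, top face 78 mm above the table, thin aluminium strips on its front and rear edges. Slides level along the generator's x against about 2 N of friction, stays where left. Value in m: 0 = fully shut, over all keys; 0.09 = fully open, to the rear, partly under the housing. Starts at 0 to 0.02, keys covered.
- guard_tab (a point): Centre of the upright aluminium grip tab on the guard's front edge, mid-width: 11 mm thick (x), 30 mm wide (y), 32 mm tall, standing on the plate from 78 to 110 mm above the table; axes as the generator's. Shut, it is at x = -92 mm of the generator; fully open, at x = -2 mm, still 26 mm clear of the housing.
- bar_key (a joint): White spring key: long bar key, 40 mm wide along the row (y) and 14 mm deep. Value in m: 0 = up, 0.006 = fully down; about 1.5 N starts it and 5 N holds it fully down; it springs back when released.
- bar_key_top (a point): Top of the long bar key. Its point bar_key_top is the centre of the key's top face, 66 mm above the table when up, with the generator's axes (z up).
- big_key (a joint): White spring key: large round key, 30 mm in diameter. Value in m: 0 = up, 0.006 = fully down; about 1.5 N starts it and 5 N holds it fully down; it springs back when released.
- big_key_top (a point): Top of the large round key. Its point big_key_top is the centre of the key's top face, 66 mm above the table when up, with the generator's axes (z up).
- small_key (a joint): White spring key: small round key, 15 mm in diameter. Value in m: 0 = up, 0.006 = fully down; about 1.5 N starts it and 5 N holds it fully down; it springs back when released.
- small_key_top (a point): Top of the small round key. Its point small_key_top is the centre of the key's top face, 66 mm above the table when up, with the generator's axes (z up).
- square_key (a joint): White spring key: square key, 24 x 24 mm, not to be pressed. Value in m: 0 = up, 0.006 = fully down; about 1.5 N starts it and 5 N holds it fully down; it springs back when released.
- square_key_top (a point): Top of the square key. Its point square_key_top is the centre of the key's top face, 66 mm above the table when up, with the generator's axes (z up).
- mug: Bystander, loose. White mug, 80 mm wide, 90 mm tall, standing left of the generator; origin under its centre.
- shield_box: Bystander, loose. Closed aluminium box 112 x 62 x 32 mm with a brass connector, left of the generator; origin under its centre.
- meter: Bystander, loose. Black hand-held meter lying flat, 160 x 78 x 40 mm, right of the generator; origin under its centre.
- tape: Bystander, loose. Blue roll of tape lying flat, 90 mm across, 20 mm high, right rear of the generator; origin under its centre.
- screwdriver: Bystander, loose. Screwdriver lying in front of the generator, across the robot's view, its x axis along the shaft.
- attenuator: Bystander, loose. Small steel block 20 x 45 x 16 mm with a brass connector, lying loose on top of the generator's rear housing; origin under its centre.
- can: Bystander, loose. Upright aluminium can, 50 mm wide, 120 mm tall, left of the generator beyond the mug; origin under its centre.

How it is judged (in metres and radians):
On the way, in this order (a step that is already met when the one before it is completed fails the run):
1. the guard is slid open (at least 80 of 90 mm) with no key pressed (value of joint guard above 0.08 m and value of joint each of bar_key, big_key, small_key, square_key below 0.0015 m), for 0.1 s.
2. the long bar key is pressed down (at least 4.5 of 6 mm), the others up (value of joint bar_key above 0.0045 m and value of joint guard above 0.07 m and value of joint each of big_key, small_key, square_key below 0.0015 m), for 0.05 s.
3. the large round key is pressed down (at least 4.5 of 6 mm), the others up (value of joint big_key above 0.0045 m and value of joint guard above 0.07 m and value of joint each of bar_key, small_key, square_key below 0.0015 m), for 0.05 s.
4. the small round key is pressed down (at least 4.5 of 6 mm), the others up (value of joint small_key above 0.0045 m and value of joint guard above 0.07 m and value of joint each of bar_key, big_key, square_key below 0.0015 m), for 0.05 s.
At the end, for the whole second after the job is handed in: The guard is shut again to within 5 mm and at rest, all four keys are up (within 1.5 mm), and every bystander is within 30 mm of where it started (value of joint guard below 0.005 m and velocity of joint guard between -0.01 and 0.01 m/s and value of joint each of bar_key, big_key, small_key, square_key below 0.0015 m and distance of each of mug, shield_box, meter, tape, screwdriver, attenuator, can from where it was at the start of the episode below 0.03 m); the robot touches nothing.
It fails at once if the square key is pressed (more than 2 mm) (value of joint square_key above 0.002 m).
It fails at once if two keys are down (more than 2 mm) at once (value of joint each of bar_key, big_key above 0.002 m or value of joint each of bar_key, small_key above 0.002 m or value of joint each of bar_key, square_key above 0.002 m or value of joint each of big_key, small_key above 0.002 m or value of joint each of big_key, square_key above 0.002 m or value of joint each of small_key, square_key above 0.002 m).
It fails at once if a bystander is moved by more than 30 mm (distance of any of mug, shield_box, meter, tape, screwdriver, attenuator, can from where it was at the start of the episode above 0.03 m).
It also fails if it takes over 61 s, if anything falls off the work surface, if the arm or the gripper's body presses on something with over 40 N, if the wrist force passes 120 N, or if a joint passes its speed limit or range.

## Working session

There is one attempt and no reset: what is moved stays moved. The work goes in short steps, Python scripts to look and compute and a tool call to move; the robot and the scene stay as the last step left them, time stands still between calls to the robot, and variables do not carry over. Pictures are saved under pics/ and viewed, and the job is handed in when it is done.

Besides the shell and the picture viewer there is one more tool, called after "Request:" as name(argument=value, ...), one argument or row to a line, values as JSON. send_rows: Moves the arm, as the interface text tells. Shifts and turns lie within -1 to 1; 1 stands for 0.5 m of shift or 60 degrees of turn. Its arguments: {"type":"object","properties":{"motion":{"type":"array"},"claw":{"type":"number"},"grip_force":{"type":"number"}},"required":["motion"]}

```bash
ls; mkdir -p pics
python3 - <<'E'
from rig import telemetry, imaging, arm
import cv2
o=telemetry.get_obs();print(o,arm.tip_reach)
for n in ("scene","top"):
    im=imaging.capture(n);cv2.imwrite(f"pics/{n}0.png",im[:,:,::-1]);print(imaging.camera_model(n))
E
```

```text
pics
{'clock': 0.0, 'qpos': array([-73.49813781,  36.05875445,   2.20247161,  86.99479835,
        -1.54674972,  57.08300428,  -1.14582903]), 'joint_vel': array([-0.0903402 , -0.02439904, -0.03693888,  0.06178022,  0.03411397,
       -0.05540455,  0.03052615]), 'joint_torque': array([ 1.10617155e-03, -5.49705005e+01,  1.14357010e+00, -1.86628103e+01,
       -5.23044867e-02,  2.37196841e-02,  1.64278099e-04]), 'tool_pos': array([0.2249656 , 0.60916204, 0.2215626 ]), 'tool_rot': array([ -89.18517209,   89.89311999, -109.45677957]), 'ft_force': array([-0.25315173, -0.50915104, -0.70830625]), 'moment': array([-0.00943531, -0.02585848, -0.02016752]), 'gripper_width': 0.9993572317277424} 0.017
{'camera_matrix': array([[459.36549047,   0.        , 309.6930685 ],
       [  0.        , 459.36549047, 197.4326219 ],
       [  0.        ,   0.        ,   1.        ]]), 'R': array([[-0.64096046,  0.76744166,  0.01424777],
       [ 0.41848586,  0.36495588, -0.83167108],
       [-0.64345884, -0.52710579, -0.55508577]]), 't': array([ 0.32020776, -0.16670001,  1.67139643])}
{'camera_matrix': array([[372.47185761,   0.        , 319.4716423 ],
       [  0.        , 372.47185761, 197.41616813],
       [  0.        ,   0.        ,   1.        ]]), 'R': array([[-0.00963132, -0.99952175, -0.02938543],
       [-0.9973282 ,  0.01172998, -0.07210314],
       [ 0.07241334,  0.02861247, -0.99696421]]), 't': array([0.08350662, 0.55327275, 0.85910489])}
```

View pics/scene0.png

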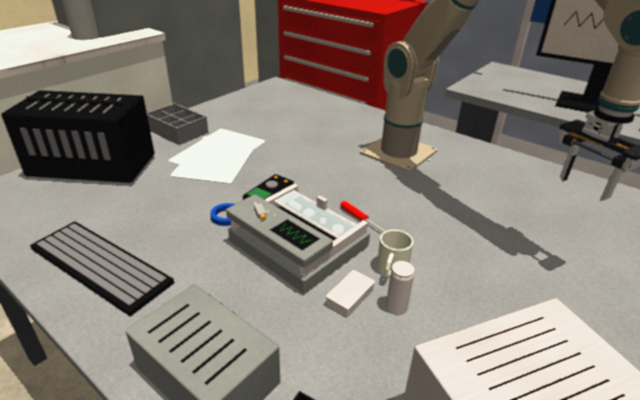

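View pics/top0.png

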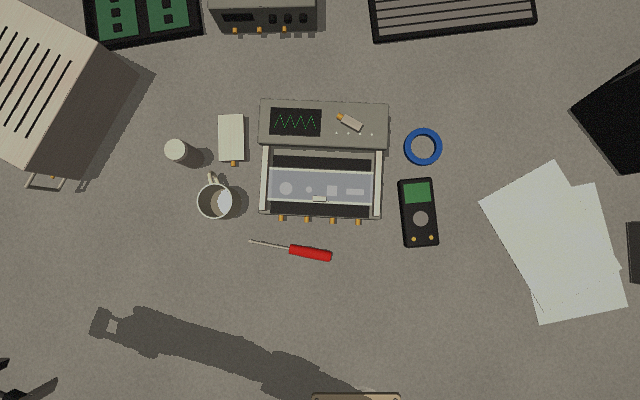

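Run:
```python
import cv2
im=cv2.imread("pics/top0.png")[90:235,250:400]
cv2.imwrite("pics/top0c.png",cv2.resize(im,None,fx=4,fy=4,interpolation=cv2.INTER_CUBIC)) if 0 else cv2.imwrite("pics/top0c.png",cv2.resize(im,(600,580),interpolation=cv2.INTER_CUBIC))
im=cv2.imread("pics/scene0.png")[165:295,220:380]
cv2.imwrite("pics/scene0c.png",cv2.resize(im,(640,520),interpolation=cv2.INTER_CUBIC))
```

```text
(no output)
```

View pics/top0c.png

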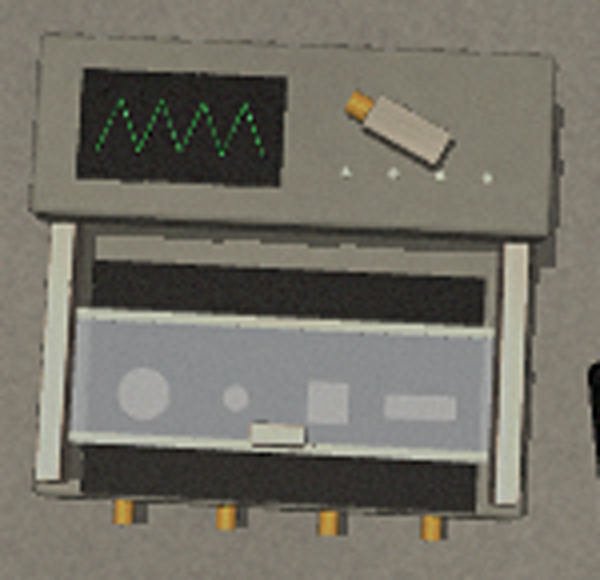

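View pics/scene0c.png

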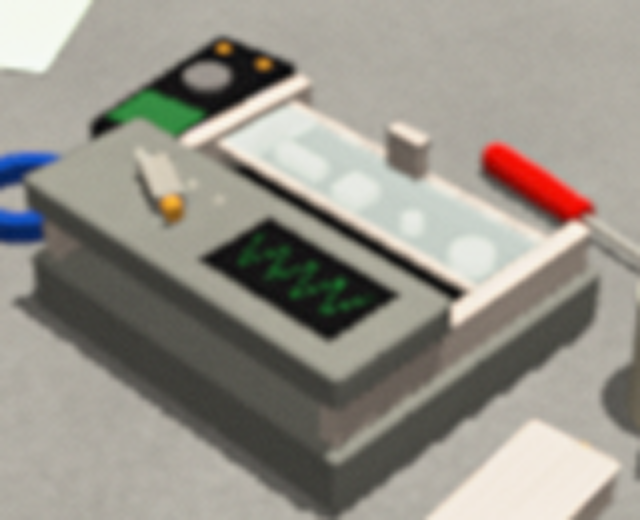

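```bash
cat > h.py <<'E'
import numpy as np
from rig import imaging
from scipy.optimize import least_squares
def proj(n,X):
    c=imaging.camera_model(n);p=(np.atleast_2d(X)@c["R"].T+c["t"])@c["camera_matrix"].T
    return p[:,:2]/p[:,2:]
def g2w(g,P):
    P=np.atleast_2d(P);a=g[2];c,s=np.cos(a),np.sin(a)
    return np.c_[g[0]+c*P[:,0]-s*P[:,1],g[1]+s*P[:,0]+c*P[:,1],P[:,2]]
E
python3 - <<'E'
from h import *
T=[((.03,.14,.112),(33,214)),((.03,-.14,.112),(550,237)),((.13,-.14,.112),(556,58)),((.13,.14,.112),(43,36)),
((-.06,.078,.066),(143,393)),((-.06,.026,.066),(235,399)),((-.06,-.026,.066),(328,402)),((-.06,-.078,.066),(420,407))]
S=[((-.06,.078,.066),(473,255)),((-.06,.026,.066),(411,222)),((-.06,-.026,.066),(355,190)),((-.06,-.078,.066),(300,157))]
def f(g):
    r=[]
    for P,c in T: r.append(proj("top",g2w(g,P))[0]-((np.array(c)+.5)/4-.5+[250,90]))
    for P,c in S: r.append(proj("scene",g2w(g,P))[0]-((np.array(c)+.5)/4-.5+[220,165]))
    return np.concatenate(r)
s=least_squares(f,[.6,0,0],loss='soft_l1');g=s.x
print(g,np.degrees(g[2]));print(f(g).reshape(-1,2).round(2))
for q in (0,.01,.02,.03):
    for dx,z in((0,.11),):
        P=[(-.092+q,.0,z)]
        print(q,(4*(proj("top",g2w(g,P))[0]-[250,90])).round(1),(4*(proj("scene",g2w(g,P))[0]-[220,165])).round(1))
print(g2w(g,[(-.092,0,.1),(-.06,.078,.066),(-.06,.026,.066),(-.06,-.078,.066)]))
E
```

```text
[ 0.62793715  0.07153731 -0.06472326] -3.708369412991903
[[-1.31 -0.3 ]
 [ 0.05  0.26]
 [ 0.52 -0.97]
 [-0.73 -1.19]
 [-0.14  0.1 ]
 [-0.13 -0.2 ]
 [-0.27  0.26]
 [-0.07  0.22]
 [-0.5  -2.19]
 [ 0.08 -2.33]
 [-0.13 -2.33]
 [ 0.07 -1.7 ]]
0 [273.5 451.4] [415.2 121.4]
0.01 [274.5 432.7] [405.1 127.3]
0.02 [275.6 413.9] [394.9 133.3]
0.03 [276.6 395.2] [384.6 139.3]
[[ 0.53612978  0.0774877   0.1       ]
 [ 0.57310766  0.15325468  0.066     ]
 [ 0.5697444   0.10136356  0.066     ]
 [ 0.56301788 -0.00241868  0.066     ]]
```

```bash
cat >> h.py <<'E'
import cv2
G=np.array([0.62793715,0.07153731,-0.06472326])
def overlay(n,im,g,q,box,k,out):
    x0,y0,x1,y1=box
    c=cv2.resize(im[y0:y1,x0:x1],None,fx=k,fy=k,interpolation=cv2.INTER_CUBIC).copy()
    def poly(P,col):
        p=proj(n,g2w(g,P)); p=((p+.5-[x0,y0])*k-.5)
        cv2.polylines(c,[np.round(p).astype(int)],True,col,1)
    r=lambda x,y,hx,hy,z:[(x-hx,y-hy,z),(x-hx,y+hy,z),(x+hx,y+hy,z),(x+hx,y-hy,z)]
    poly(r(.08,0,.05,.14,.112),(0,0,255))
    poly(r(-.06,-.078,.007,.02,.066),(0,0,255));poly(r(-.06,-.026,.012,.012,.066),(0,0,255))
    for y,R in((.078,.015),(.026,.0075)):
        poly([(-.06+R*np.cos(a),y+R*np.sin(a),.066) for a in np.linspace(0,6.28,24)],(0,0,255))
    poly(r(-.092+q,0,.0055,.015,.110),(255,0,0))
    poly(r(-.06+q,0,.0375,.116,.078),(255,0,255))
    poly(r(-.12+.125,0,.125,.14,.0),(0,160,0))
    poly(r(-.12+.06,0,.06,.119,.084),(0,255,255))
    cv2.imwrite(out,c)
E
python3 - <<'E'
from h import *
overlay("top",cv2.imread("pics/top0.png"),G,.01,(250,90,400,235),5,"pics/ot0.png")
overlay("scene",cv2.imread("pics/scene0.png"),G,.01,(220,165,380,295),4,"pics/os0.png")
E
```

```text
(no output)
```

View pics/ot0.png

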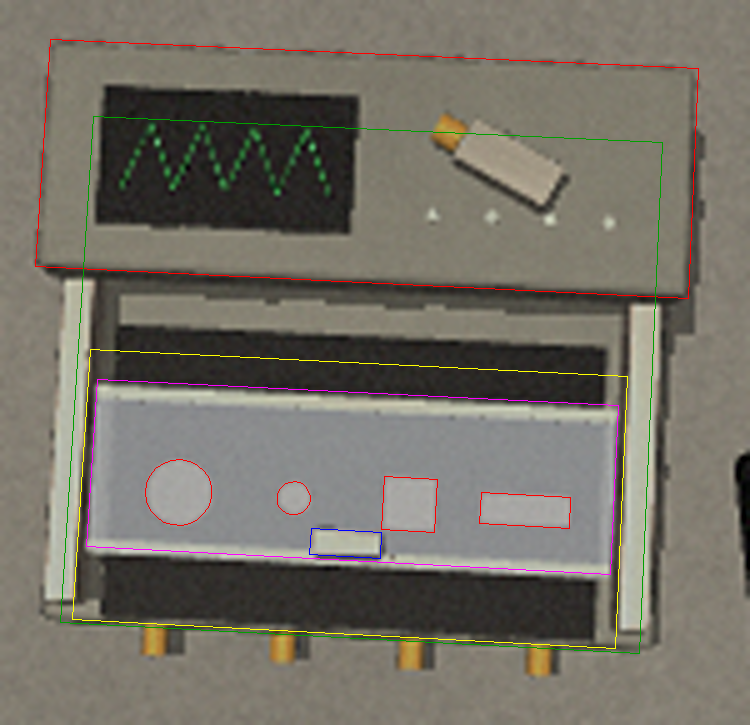

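View pics/os0.png

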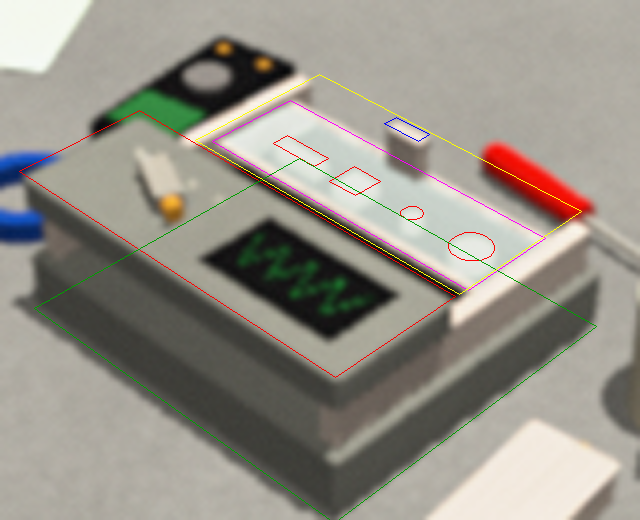

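```bash
cat >> h.py <<'E'
from rig import telemetry
from scipy.spatial.transform import Rotation as Ro
def to(pos,jaw=None):
    """shift in row units to world pos; jaw= desired world angle(deg) of tool y"""
    o=telemetry.get_obs();R=Ro.from_euler('xyz',o["tool_rot"],degrees=True).as_matrix()
    a=np.degrees(np.arctan2(R[1,1],R[0,1]))
    print("clk",round(o["clock"],2),"pos",o["tool_pos"].round(4),"jaw ang",a.round(2),"toolx",R[:,0].round(3),"F",o["ft_force"].round(2),"w",round(o["gripper_width"],3))
    if pos is not None:
        d=R.T@(np.array(pos)-o["tool_pos"]);print("row",(d/.5).round(4))
    if jaw is not None:
        for k in(0,180):
            t=-(jaw+k-a); t=(t+180)%360-180;print("turn",t, t/60)
E
python3 - <<'E'
from h import *
print(g2w(G,[(-.092+.008,0,.0)]))
to([0.544,0.077,.19],-3.7)
to([0.544,0.077,.19],86.3)
E
```

```text
[[0.54411303 0.07697027 0.        ]]
clk 0.1 pos [0.225  0.6092 0.2217] jaw ang 69.73 toolx [-0.001 -0.002 -1.   ] F [-0.48 -0.47 -0.07] w 0.999
row [ 0.0647 -0.7773  0.9673]
turn 73.42557388467586 1.2237595647445976
turn -106.57442611532416 -1.7762404352554026
clk 0.1 pos [0.225  0.6092 0.2217] jaw ang 69.73 toolx [-0.001 -0.002 -1.   ] F [-0.48 -0.47 -0.07] w 0.999
row [ 0.0647 -0.7773  0.9673]
turn -16.574426115324144 -0.2762404352554024
turn 163.42557388467583 2.723759564744597
```

Request:
send_rows(
  motion=[
    [0,-0.06,0.075,-0.05],
    [0,-0.12,0.15,-0.1],
    [0,-0.18,0.225,-0.15],
    [0,-0.24,0.3,-0.2],
    [0,-0.3,0.375,-0.276],
  ],
  claw=0.2,
  grip_force=15,
)

```text
clock: 0.6
tool_pos: [0.3496, 0.4022, 0.2222]
tool_rot: [-102.7, 90.0, -106.2]
ft_force: [1.2, -0.0, 0.4]
gripper_width: 0.623
```

Run:
```python
from h import *
to([0.544,0.077,.19],86.3)
```

```text
clk 0.6 pos [0.3496 0.4022 0.2222] jaw ang 86.46 toolx [-0.    -0.001 -1.   ] F [ 1.2  -0.01  0.39] w 0.623
row [ 0.0647 -0.6251  0.4281]
turn 0.16095859273707447 0.0026826432122845746
turn -179.83904140726295 -2.997317356787716
```

Request:
send_rows(
  motion=[
    [0,-0.08,0.055,0],
    [0,-0.16,0.11,0],
    [0,-0.24,0.165,0],
    [0,-0.32,0.22,0],
    [0,-0.4,0.275,0],
  ],
)

```text
clock: 1.1
tool_pos: [0.4739, 0.1938, 0.2224]
tool_rot: [179.3, 90.0, 175.6]
ft_force: [0.1, 0.1, -0.0]
gripper_width: 0.597
```

Run:
```python
from h import *
to([0.544,0.077,.16],86.3)
```

```text
clk 1.1 pos [0.4739 0.1938 0.2224] jaw ang 86.29 toolx [-0.  0. -1.] F [ 0.12  0.09 -0.03] w 0.597
row [ 0.1247 -0.224   0.155 ]
turn -0.005383274270855054 -8.972123784758423e-05
turn 179.99461672572914 2.9999102787621523
```

Request:
send_rows(
  motion=[
    [0,-0.08,0.055,0],
    [0,-0.16,0.11,0],
    [0,-0.224,0.155,0],
    [0.05,-0.224,0.155,0],
    [0.11,-0.224,0.155,0],
  ],
)

```text
clock: 1.6
tool_pos: [0.545, 0.077, 0.1675]
tool_rot: [5.9, 89.8, 2.0]
ft_force: [0.2, 0.9, 0.6]
gripper_width: 0.599
```

Run:
```python
from h import *
to([0.544,0.077,.101],86.3)
a=imaging.capture("top")[:,:,::-1].copy();b=imaging.capture("scene")[:,:,::-1].copy()
cv2.imwrite("pics/top1.png",a);cv2.imwrite("pics/scene1.png",b)
overlay("top",a,G,.008,(250,90,400,235),5,"pics/ot1.png")
overlay("scene",b,G,.008,(220,135,380,275),5,"pics/os1.png")
```

```text
clk 1.6 pos [0.545  0.077  0.1675] jaw ang 86.07 toolx [ 0.003  0.    -1.   ] F [0.22 0.87 0.6 ] w 0.599
row [ 1.33e-01 -1.00e-04 -2.40e-03]
turn -0.22831070965020217 -0.0038051784941700363
turn 179.7716892903498 2.99619482150583
```

View pics/ot1.png

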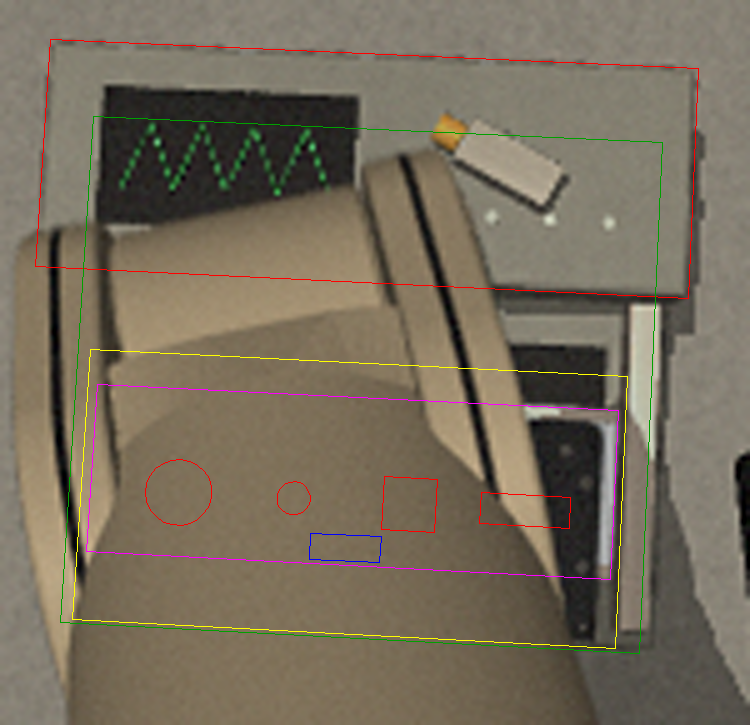

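View pics/os1.png

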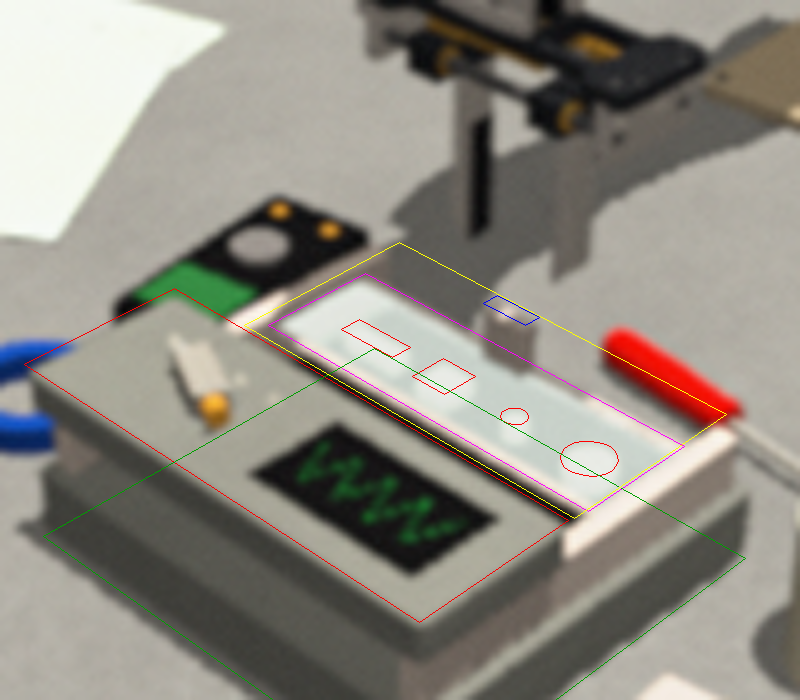

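Run:
```python
from h import *
c=np.array([.545,.077,.1505]);j=np.array([np.cos(np.radians(86.1)),np.sin(np.radians(86.1)),0]);n=np.array([j[1],-j[0],0])
b=cv2.imread("pics/scene1.png");x0,y0,x1,y1=300,135,360,200
im=cv2.resize(b[y0:y1,x0:x1],None,fx=9,fy=9,interpolation=cv2.INTER_CUBIC)
for s in(-1,1):
    q=[c+j*s*(.028+d)+n*e for d,e in((0,-.008),(0,.008),(.0125,.008),(.0125,-.008))]
    p=((proj("scene",q)+.5-[x0,y0])*9).round().astype(int);cv2.polylines(im,[p],True,(0,0,255),1);
p=((proj("scene",g2w(G,[(-.092+.008+a,b,.11) for a,b in((-.0055,-.015),(.0055,-.015),(.0055,.015),(-.0055,.015))]))+.5-[x0,y0])*9).round().astype(int);cv2.polylines(im,[p],True,(255,0,0),1)
cv2.imwrite("pics/tips1.png",im)
```

```text
(no output)
```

View pics/tips1.png

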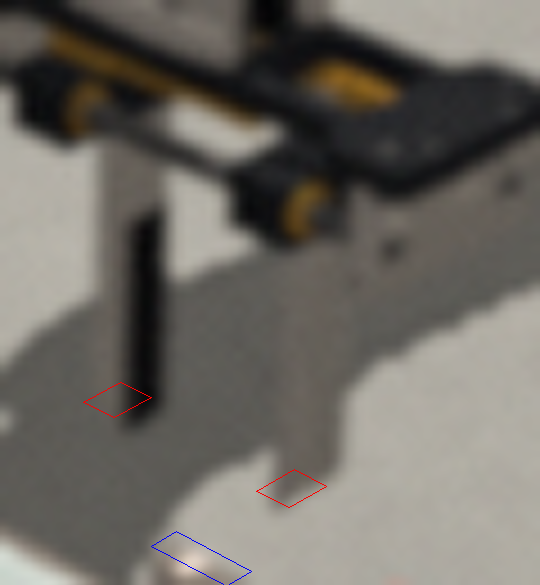

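Request:
send_rows(
  motion=[
    [0.06,0,-0.002,0],
    [0.1,0,-0.002,0],
    [0.128,0,-0.002,0],
    [0.128,0,-0.002,0],
    [0.128,0,-0.002,0],
  ],
)

```text
clock: 2.2
tool_pos: [0.5429, 0.0793, 0.1044]
tool_rot: [18.6, 90.0, 15.0]
ft_force: [0.5, -0.3, -0.1]
gripper_width: 0.598
```

Run:
```python
from h import *
to([0.544,0.077,.101],86.3)
b=imaging.capture("scene")[:,:,::-1].copy()
cv2.imwrite("pics/s2.png",cv2.resize(b[160:260,270:380],None,fx=6,fy=6,interpolation=cv2.INTER_CUBIC))
```

```text
clk 2.2 pos [0.5429 0.0793 0.1044] jaw ang 86.32 toolx [ 0.001  0.    -1.   ] F [ 0.52 -0.34 -0.08] w 0.598
row [ 0.0067 -0.0044  0.0024]
turn 0.015041373018647164 0.00025068955031078605
turn -179.98495862698138 -2.9997493104496895
```

View pics/s2.png

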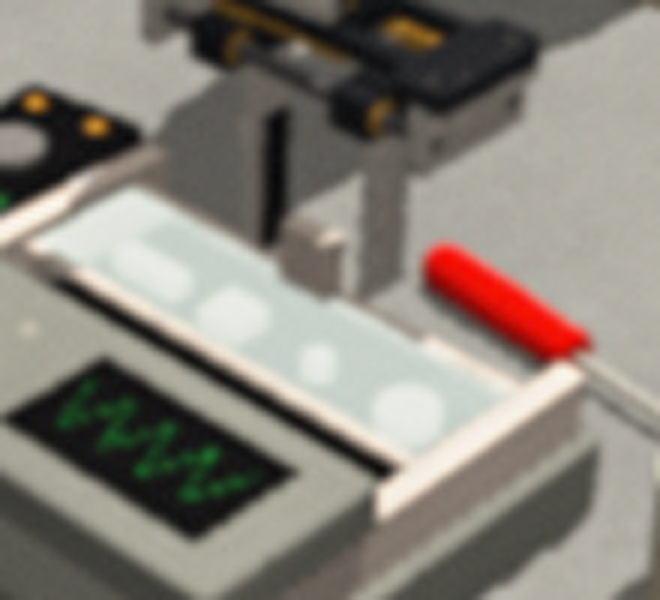

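Request:
send_rows(
  motion=[
    [0.006,-0.01,0.004,0],
    [0.006,-0.01,0.004,0],
    [0.006,-0.01,0.004,0],
  ],
  claw=-1,
  grip_force=15,
)

```text
clock: 2.55
tool_pos: [0.5445, 0.0736, 0.1009]
tool_rot: [32.7, 89.9, 28.9]
ft_force: [-0.0, 8.8, -0.3]
gripper_width: 0.384
```

Request:
send_rows(
  motion=[
    [0,0,0,0],
    [0,0,0,0],
    [0,0,0,0],
    [0,0,0,0],
  ],
)

```text
clock: 2.95
tool_pos: [0.5446, 0.0766, 0.1009]
tool_rot: [69.4, 89.8, 65.8]
ft_force: [0.9, 5.9, 0.6]
gripper_width: 0.318
```

Run:
```python
from h import *
to([0.544,0.077,.101],86.3)
b=imaging.capture("scene")[:,:,::-1].copy()
cv2.imwrite("pics/s3.png",cv2.resize(b[160:260,270:380],None,fx=6,fy=6,interpolation=cv2.INTER_CUBIC))
```

```text
clk 2.95 pos [0.5446 0.0766 0.1009] jaw ang 86.39 toolx [ 0.001  0.003 -1.   ] F [0.95 5.88 0.59] w 0.318
row [-0.0003  0.0006 -0.0013]
turn 0.09241982141213612 0.0015403303568689354
turn -179.90758017858786 -2.998459669643131
```

View pics/s3.png

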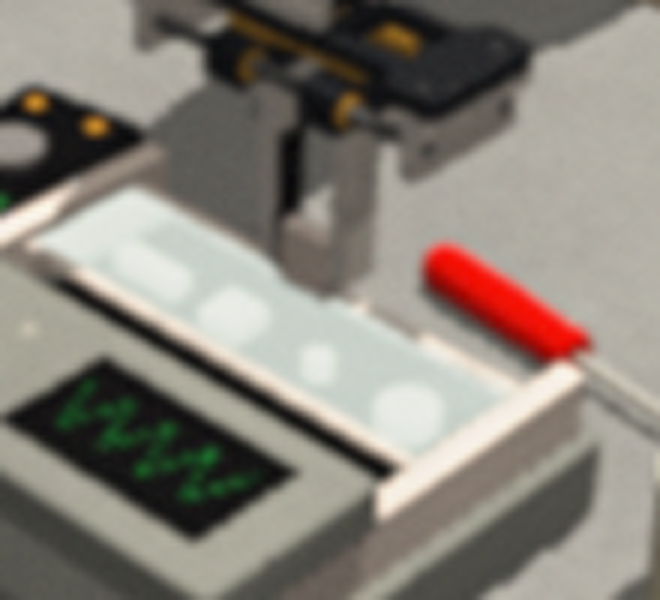

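Request:
send_rows(
  motion=[
    [0,0.005,0.03,0],
    [0,0.005,0.06,0],
    [0,0.005,0.09,0],
    [0,0.005,0.12,0],
    [0,0.005,0.15,0],
  ],
)

```text
clock: 3.5
tool_pos: [0.6187, 0.0721, 0.1008]
tool_rot: [162.4, 89.9, 158.8]
ft_force: [-2.3, 0.5, 3.0]
gripper_width: 0.312
```

Request:
send_rows(
  motion=[
    [0,0,0.006,0],
    [0,0,0.012,0],
    [0,0,0.014,0],
    [0,0,0.014,0],
  ],
)

```text
clock: 3.9
tool_pos: [0.6248, 0.0717, 0.1008]
tool_rot: [161.9, 89.9, 158.2]
ft_force: [-2.5, 1.5, 5.6]
gripper_width: 0.315
```

Run:
```python
from h import *
to(g2w(G,[(-.002,0,.101)])[0],86.3)
```

```text
clk 3.9 pos [0.6248 0.0717 0.1008] jaw ang 86.32 toolx [-0.002  0.001 -1.   ] F [-2.49  1.53  5.61] w 0.315
row [-0.0004  0.0001  0.0022]
turn 0.01847301075173391 0.0003078835125288985
turn -179.9815269892483 -2.9996921164874717
```

Request:
send_rows(
  motion=[
    [0,0,0.006,0],
    [0,0,0.01,0],
    [0,0,0.01,0],
  ],
)

```text
clock: 4.2
tool_pos: [0.6254, 0.0716, 0.1006]
tool_rot: [-178.3, 89.4, 178.0]
ft_force: [-12.1, 2.5, 12.1]
gripper_width: 0.318
```

Request:
send_rows(
  motion=[
    [0,0,0.006,0],
    [0,0,0.01,0],
    [0,0,0.01,0],
  ],
)

```text
clock: 4.5
tool_pos: [0.6278, 0.0715, 0.1]
tool_rot: [-177.5, 89.1, 178.8]
ft_force: [-14.7, 2.8, 14.1]
gripper_width: 0.315
```

Request:
send_rows(
  motion=[
    [0,0,-0.008,0],
    [0,0,-0.008,0],
    [0,0,-0.008,0],
    [0,0,-0.008,0],
  ],
  claw=0.2,
)

```text
clock: 4.9
tool_pos: [0.6326, 0.0702, 0.1004]
tool_rot: [-14.0, 90.0, -17.7]
ft_force: [0.1, -0.5, -0.1]
gripper_width: 0.591
```

Request:
send_rows(
  motion=[
    [-0.04,0,0,0],
    [-0.1,0,0,0],
    [-0.16,0,0,0],
    [-0.16,0,0,0],
  ],
)

```text
clock: 5.3
tool_pos: [0.6354, 0.0707, 0.1847]
tool_rot: [10.6, 89.5, 6.9]
ft_force: [-0.0, -0.3, 1.1]
gripper_width: 0.601
```

Run:
```python
from h import *
to(None)
a=imaging.capture("top")[:,:,::-1].copy();b=imaging.capture("scene")[:,:,::-1].copy()
cv2.imwrite("pics/s4.png",cv2.resize(b[120:270,210:390],None,fx=4,fy=4,interpolation=cv2.INTER_CUBIC))
```

```text
clk 5.3 pos [0.6354 0.0707 0.1847] jaw ang 86.26 toolx [ 0.009  0.001 -1.   ] F [-0.   -0.28  1.14] w 0.601
```

View pics/s4.png

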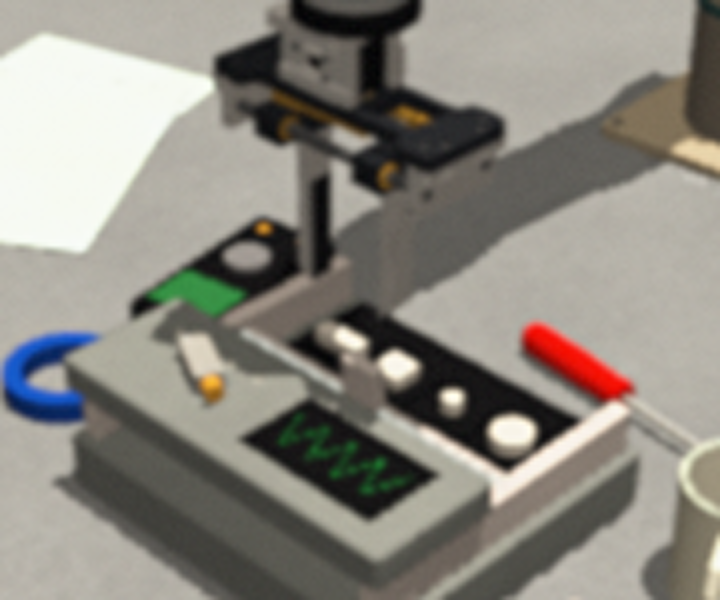

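Request:
send_rows(
  motion=[
    [0,-0.05,-0.05,0],
    [0,-0.1,-0.1,0],
    [0,-0.135,-0.153,0],
    [0,-0.135,-0.153,0],
    [0,-0.135,-0.153,0],
  ],
  claw=-1,
)

```text
clock: 5.9
tool_pos: [0.551, 0.008, 0.1797]
tool_rot: [176.8, 89.9, 173.0]
ft_force: [-0.1, 0.4, 1.3]
gripper_width: 0.207
```

Run:
```python
from h import *
to([.5625,-.0025,.095],86.3)
```

```text
clk 5.9 pos [0.551  0.008  0.1797] jaw ang 86.24 toolx [-0.001  0.    -1.   ] F [-0.05  0.37  1.29] w 0.207
row [ 0.1694 -0.0194  0.0246]
turn -0.06062770311160648 -0.0010104617185267746
turn 179.93937229688834 2.998989538281472
```

Request:
send_rows(
  motion=[
    [0.05,-0.02,0.025,0],
    [0.1,-0.02,0.025,0],
    [0.14,-0.02,0.025,0],
    [0.155,-0.02,0.025,0],
    [0.155,-0.02,0.025,0],
  ],
)

```text
clock: 6.4
tool_pos: [0.563, -0.0018, 0.1015]
tool_rot: [174.7, 89.9, 171.1]
ft_force: [0.1, -0.5, -0.2]
gripper_width: 0.003
```

Run:
```python
from h import *
to([.5625,-.0025,.077],86.3)
b=imaging.capture("scene")[:,:,::-1].copy()
cv2.imwrite("pics/s5.png",cv2.resize(b[120:270,210:390],None,fx=4,fy=4,interpolation=cv2.INTER_CUBIC))
```

```text
clk 6.4 pos [ 0.563  -0.0018  0.1015] jaw ang 86.35 toolx [-0.002  0.    -1.   ] F [ 0.08 -0.47 -0.2 ] w 0.003
row [ 0.049  -0.0015 -0.0008]
turn 0.053897078509862695 0.0008982846418310449
turn -179.94610292149017 -2.9991017153581696
```

View pics/s5.png

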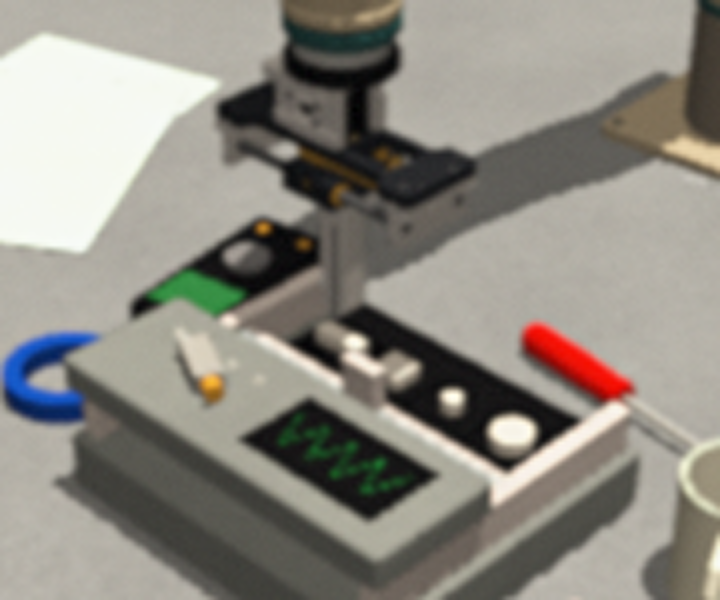

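Request:
send_rows(
  motion=[
    [0.02,-0.001,0,0],
    [0.035,-0.001,0,0],
    [0.044,-0.001,0,0],
    [0.05,-0.001,0,0],
    [0.05,-0.001,0,0],
  ],
)

```text
clock: 6.95
tool_pos: [0.5634, -0.0031, 0.0781]
tool_rot: [16.3, 90.0, 12.6]
ft_force: [-0.2, 0.4, 3.5]
gripper_width: 0.004
```

Run:
```python
from h import *
to([.5625,-.0025,.077],86.3)
```

```text
clk 6.95 pos [ 0.5634 -0.0031  0.0781] jaw ang 86.29 toolx [ 0.  0. -1.] F [-0.2   0.37  3.54] w 0.004
row [ 0.0022  0.001  -0.0019]
turn -0.01418256774047677 -0.00023637612900794617
turn 179.98581743225952 2.999763623870992
```

Force is rising toward the 5 N of full travel; press slightly further.

Request:
send_rows(
  motion=[
    [0.003,0,0,0],
    [0.006,0,0,0],
    [0.006,0,0,0],
    [0.006,0,0,0],
  ],
)

```text
clock: 7.35
tool_pos: [0.5635, -0.0031, 0.077]
tool_rot: [8.9, 89.9, 5.2]
ft_force: [-3.2, 0.0, 17.9]
gripper_width: 0.002
```

Request:
send_rows(
  motion=[
    [-0.03,0,0,0],
    [-0.06,0.02,0,0],
    [-0.065,0.11,0,0],
    [-0.065,0.2,0,0],
    [-0.065,0.28,0,0],
  ],
)

```text
clock: 7.85
tool_pos: [0.5722, 0.1387, 0.1077]
tool_rot: [65.9, 90.0, 62.2]
ft_force: [0.5, 0.7, -0.1]
gripper_width: 0.004
```

Run:
```python
from h import *
to([.5731,.153,.095],86.3)
```

```text
clk 7.85 pos [0.5722 0.1387 0.1077] jaw ang 86.29 toolx [ 0.     0.001 -1.   ] F [ 0.53  0.73 -0.08] w 0.004
row [ 0.0253  0.0286 -0.0001]
turn -0.009818154274398694 -0.00016363590457331157
turn 179.9901818457256 2.999836364095427
```

Request:
send_rows(
  motion=[
    [0,0.028,0,0],
    [0,0.028,0,0],
    [0.02,0.028,0,0],
    [0.02,0.028,0,0],
  ],
)

```text
clock: 8.25
tool_pos: [0.5722, 0.1471, 0.096]
tool_rot: [-133.3, 89.8, -137.2]
ft_force: [0.3, -0.6, -0.3]
gripper_width: 0.008
```

Run:
```python
from h import *
to([.5731,.153,.0768],86.3)
b=imaging.capture("scene")[:,:,::-1].copy()
cv2.imwrite("pics/s6.png",cv2.resize(b[120:270,210:390],None,fx=4,fy=4,interpolation=cv2.INTER_CUBIC))
```

```text
clk 8.25 pos [0.5722 0.1471 0.096 ] jaw ang 86.09 toolx [-0.003 -0.003 -1.   ] F [ 0.33 -0.55 -0.25] w 0.008
row [0.0383 0.012  0.0011]
turn -0.20861120403415612 -0.0034768534005692685
turn 179.79138879596582 2.99652314659943
```

View pics/s6.png

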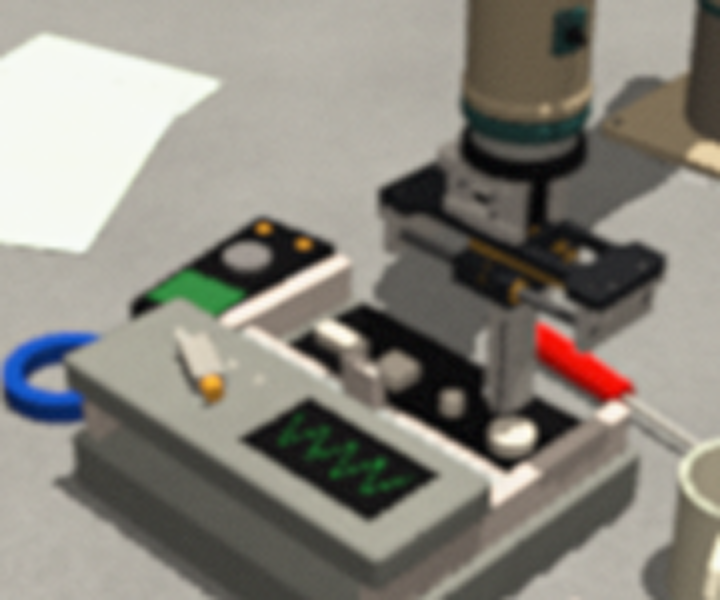

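Request:
send_rows(
  motion=[
    [0,0.01,0.001,0],
    [0.015,0.01,0.001,0],
    [0.03,0.01,0.001,0],
    [0.04,0.01,0.001,0],
    [0.04,0.01,0.001,0],
  ],
)

```text
clock: 8.8
tool_pos: [0.5743, 0.1555, 0.0775]
tool_rot: [11.2, 90.0, 7.5]
ft_force: [-0.3, 0.4, 5.8]
gripper_width: 0.0
```

Request:
send_rows(
  motion=[
    [0.003,0,0,0],
    [0.004,0,0,0],
    [0.004,0,0,0],
  ],
)

```text
clock: 9.1
tool_pos: [0.5744, 0.1555, 0.0771]
tool_rot: [17.6, 89.9, 13.8]
ft_force: [-3.1, -1.1, 15.9]
gripper_width: 0.006
```

Fully down (15.9 N at the stop). Now the small key.

Request:
send_rows(
  motion=[
    [-0.03,0,0,0],
    [-0.05,-0.02,0,0],
    [-0.05,-0.08,0,0],
    [-0.05,-0.106,0,0],
    [-0.05,-0.106,0,0],
  ],
)

```text
clock: 9.6
tool_pos: [0.5701, 0.099, 0.1001]
tool_rot: [-118.7, 89.9, -122.7]
ft_force: [-0.2, -0.2, 0.0]
gripper_width: 0.005
```

Run:
```python
from h import *
to([.5697,.1012,.0768],86.3)
b=imaging.capture("scene")[:,:,::-1].copy()
cv2.imwrite("pics/s7.png",cv2.resize(b[120:270,210:390],None,fx=4,fy=4,interpolation=cv2.INTER_CUBIC))
```

```text
clk 9.6 pos [0.5701 0.099  0.1001] jaw ang 86.01 toolx [-0.001 -0.002 -1.   ] F [-0.21 -0.2   0.04] w 0.005
row [ 0.0467  0.0044 -0.0011]
turn -0.29031313478390075 -0.004838552246398346
turn 179.7096868652161 2.9951614477536017
```

View pics/s7.png

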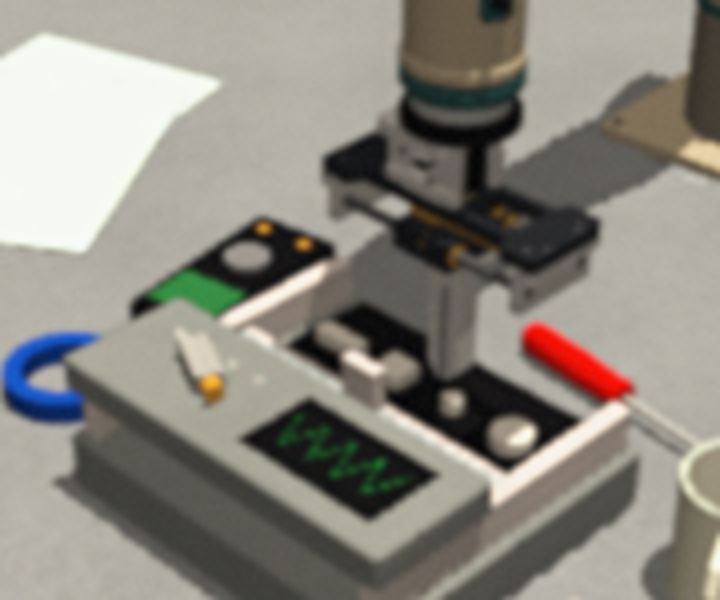

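Request:
send_rows(
  motion=[
    [0.015,0.001,0,0],
    [0.03,0.001,0,0],
    [0.042,0.001,0,0],
    [0.048,0.001,0,0],
    [0.048,0.001,0,0],
  ],
)

```text
clock: 10.15
tool_pos: [0.5704, 0.1047, 0.0772]
tool_rot: [107.5, 89.9, 103.8]
ft_force: [-1.7, 1.3, 10.4]
gripper_width: 0.008
```

Request:
send_rows(
  motion=[
    [0.003,0,0,0],
    [0.004,0,0,0],
    [0.004,0,0,0],
  ],
)

```text
clock: 10.45
tool_pos: [0.5705, 0.1047, 0.0769]
tool_rot: [77.3, 89.9, 73.7]
ft_force: [-6.3, 1.3, 23.5]
gripper_width: 0.004
```

Request:
send_rows(
  motion=[
    [-0.05,0,0,0],
    [-0.12,0,0,0],
    [-0.18,-0.02,0.04,0],
    [-0.18,-0.06,0.115,0],
    [-0.18,-0.06,0.115,0],
  ],
  claw=0.2,
)

```text
clock: 10.95
tool_pos: [0.6307, 0.0652, 0.1653]
tool_rot: [-19.7, 89.6, -23.7]
ft_force: [-0.1, -0.2, 0.0]
gripper_width: 0.398
```

Request:
send_rows(
  motion=[
    [0,0,0,0],
    [0,0,0,0],
  ],
)

```text
clock: 11.15
tool_pos: [0.6245, 0.0705, 0.1633]
tool_rot: [174.7, 89.8, 171.1]
ft_force: [0.0, 0.9, 0.1]
gripper_width: 0.567
```

Run:
```python
from h import *
to([.6255,.0716,.103],86.3)
b=imaging.capture("scene")[:,:,::-1].copy()
cv2.imwrite("pics/s8.png",cv2.resize(b[120:270,210:390],None,fx=4,fy=4,interpolation=cv2.INTER_CUBIC))
```

```text
clk 11.15 pos [0.6245 0.0705 0.1633] jaw ang 86.36 toolx [-0.003  0.    -1.   ] F [0.03 0.91 0.08] w 0.567
row [0.1207 0.0023 0.0021]
turn 0.0559159196869814 0.0009319319947830233
turn -179.94408408031302 -2.999068068005217
```

View pics/s8.png

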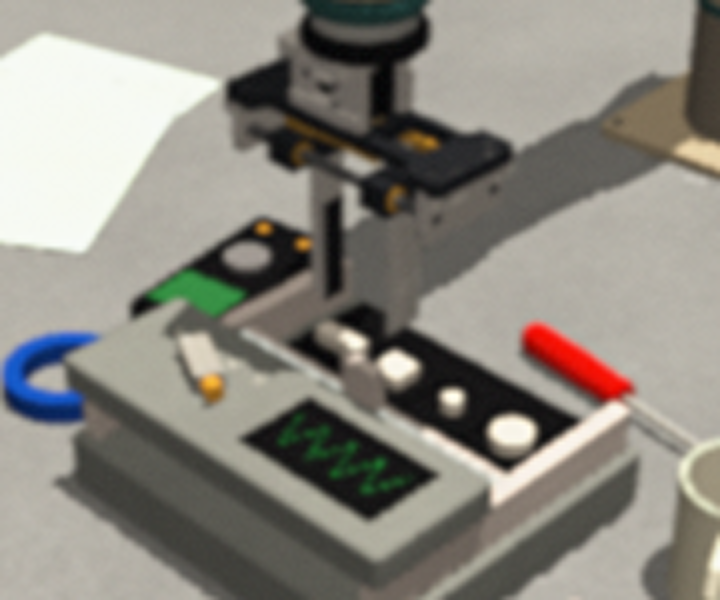

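All keys up, guard still open, fingers above the tab. Descend and grip.

Request:
send_rows(
  motion=[
    [0.05,0,0,0],
    [0.1,0,0,0],
    [0.12,0,0,0],
    [0.12,0,0,0],
    [0.12,0,0,0],
  ],
)

```text
clock: 11.7
tool_pos: [0.6262, 0.0699, 0.105]
tool_rot: [34.2, 90.0, 30.5]
ft_force: [0.1, -0.3, -0.1]
gripper_width: 0.6
```

Request:
send_rows(
  motion=[
    [0,0,0,0],
    [0,0,0,0],
    [0,0,0,0],
    [0,0,0,0],
    [0,0,0,0],
  ],
  claw=-1,
  grip_force=20,
)

```text
clock: 12.2
tool_pos: [0.6265, 0.0715, 0.1051]
tool_rot: [63.5, 89.8, 59.8]
ft_force: [0.1, 4.6, 2.1]
gripper_width: 0.316
```

Run:
```python
from h import *
to(g2w(G,[(-.092,0,.1025)])[0],86.3)
```

```text
clk 12.2 pos [0.6265 0.0715 0.1051] jaw ang 86.34 toolx [ 0.001  0.002 -1.   ] F [0.12 4.61 2.14] w 0.316
row [ 0.005   0.0004 -0.1812]
turn 0.04464623593702299 0.0007441039322837166
turn -179.95535376406298 -2.9992558960677163
```

Request:
send_rows(
  motion=[
    [0,0.003,-0.03,0],
    [0,0.003,-0.065,0],
    [0,0.003,-0.1,0],
    [0,0.003,-0.135,0],
    [0,0.003,-0.165,0],
  ],
)

```text
clock: 12.7
tool_pos: [0.5448, 0.0767, 0.1051]
tool_rot: [15.1, 89.8, 11.4]
ft_force: [3.9, 0.8, -0.9]
gripper_width: 0.316
```

Request:
send_rows(
  motion=[
    [0,0,-0.006,0],
    [0,0,-0.012,0],
    [0,0,-0.016,0],
    [0,0,-0.016,0],
  ],
)

```text
clock: 13.1
tool_pos: [0.537, 0.0772, 0.105]
tool_rot: [20.4, 89.9, 16.7]
ft_force: [0.5, 3.2, 5.4]
gripper_width: 0.319
```

Request:
send_rows(
  motion=[
    [0,0,-0.006,0],
    [0,0,-0.01,0],
    [0,0,-0.012,0],
    [0,0,-0.012,0],
  ],
)

```text
clock: 13.5
tool_pos: [0.5363, 0.0772, 0.1051]
tool_rot: [8.4, 89.3, 4.6]
ft_force: [11.8, 1.1, -4.8]
gripper_width: 0.318
```

Request:
send_rows(
  motion=[
    [0,0,0,0],
    [0,0,0,0],
    [0,0,0,0],
    [0,0,0,0],
  ],
  claw=0.2,
)

```text
clock: 13.9
tool_pos: [0.5289, 0.0767, 0.1041]
tool_rot: [-158.4, 89.9, -162.1]
ft_force: [-0.5, 0.0, -0.4]
gripper_width: 0.589
```

Request:
send_rows(
  motion=[
    [-0.05,0,0,0],
    [-0.12,0,0,0],
    [-0.2,0,0,0],
    [-0.25,0.05,0,0],
    [-0.25,0.13,0,0],
  ],
)

```text
clock: 14.4
tool_pos: [0.5364, 0.1399, 0.2334]
tool_rot: [2.9, 89.6, -1.2]
ft_force: [0.4, 0.8, -0.5]
gripper_width: 0.598
```

Request:
send_rows(
  motion=[
    [0,0.08,-0.05,0],
    [0,0.16,-0.1,0],
    [0,0.24,-0.15,0],
    [0,0.32,-0.18,0],
    [0,0.4,-0.18,0],
  ],
)

```text
clock: 14.9
tool_pos: [0.4541, 0.3491, 0.2295]
tool_rot: [-154.9, 89.9, -158.5]
ft_force: [1.3, -0.0, 0.6]
gripper_width: 0.602
```

Run:
```python
from h import *
to(None)
a=imaging.capture("top")[:,:,::-1].copy();b=imaging.capture("scene")[:,:,::-1].copy()
cv2.imwrite("pics/t9.png",a)
overlay("top",a,G,0,(250,90,400,235),5,"pics/ot9.png")
cv2.imwrite("pics/s9.png",b)
```

```text
clk 14.9 pos [0.4541 0.3491 0.2295] jaw ang 86.43 toolx [-0.002 -0.001 -1.   ] F [ 1.28 -0.02  0.62] w 0.602
```

View pics/ot9.png

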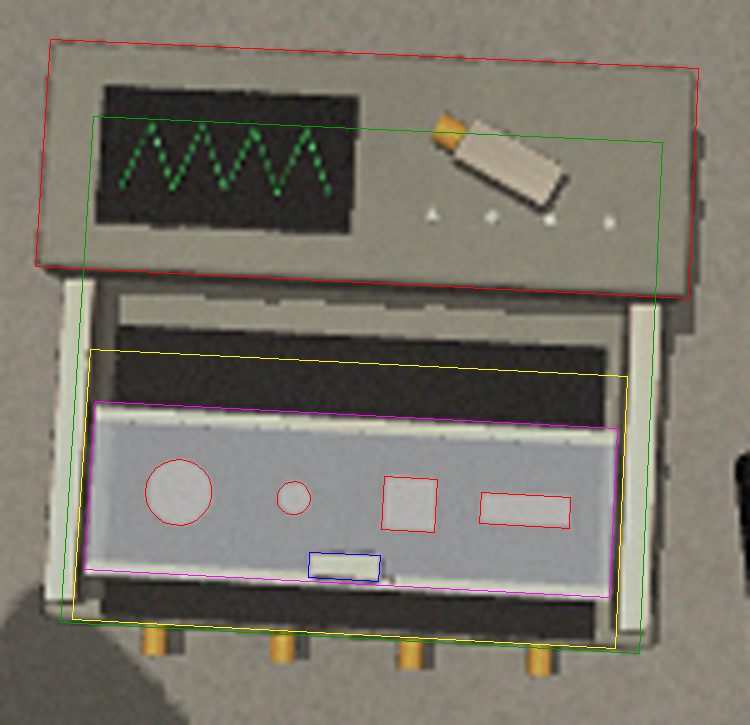

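View pics/t9.png

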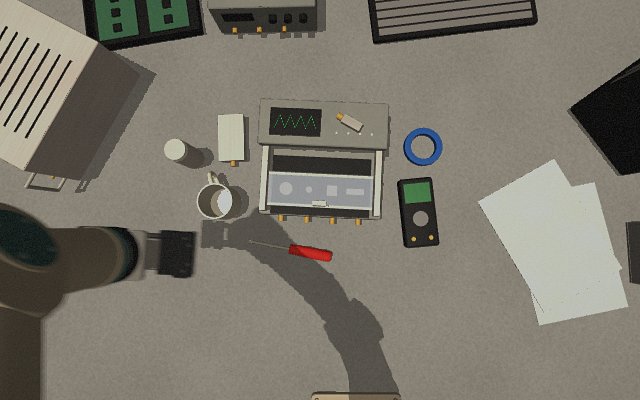

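Request:
send_rows(
  motion=[
    [0,0,0,0],
    [0,0,0,0],
    [0,0,0,0],
    [0,0,0,0],
    [0,0,0,0],
  ],
)

```text
clock: 15.5
tool_pos: [0.4575, 0.3466, 0.2296]
tool_rot: [-61.6, 90.0, -65.3]
ft_force: [-0.5, 0.1, -0.3]
gripper_width: 0.6
```

Run:
```python
from rig import arm
print(arm.hand_in())
```

```text
the job is handed in; nothing more can be done
None
```

The self-check sequence is done and handed in at about 15.5 s; the hand-in gives no verdict.

- **Opening:** I slid the guard back by its tab until it stopped, at about 12 N.
- **Keys:** I pressed and released the bar key, then the large round key, then the small round key. Each was pressed down to its stop, with 16–24 N on the tool and the fingertips at about 60 mm. I never pressed the square key.
- **Closing:** I pulled the guard about 90 mm back to its front stop, at about 12 N. I then let go and moved the arm clear.

**Last checks:** The final top picture shows the guard within about 2 mm of the shut outline. The keys are in their outlines, though a view from above cannot show their height. The keys looked up in the scene picture taken after the last press. The loose items look the same as at the start, judged by eye in the top view, and the tool reads no contact.

**One disagreement:** The scene camera was off by about 1–2 pixels from the top camera. I used the top-camera pose, which the tab grip and the key contacts confirmed.

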